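# Open the beam shutter with its tab-locked dial

### The job

Open the beam shutter: pinch in both release tabs on the selector dial and keep them in while you turn the dial clockwise until you feel it come up against its open stop, then let go there so that both tabs spring fully out into the open notch and lock the dial. Be gentle: do not crush the tabs, force the dial against its lock or drive it hard into the stop, and leave the plain knob and the other things on the bench alone.

Things in the scene. Friction and masses are not known exactly. Their poses are not given: they have to be found in the camera images.
- selector: aluminium housing of the beam-shutter selector, 130 x 130 mm and 55 mm tall, clamped to the board by four small feet that stand out 22 mm on its y sides; a 32 mm beam port stands out on its +x side. Origin under its centre, z up; the dial's axis is its z axis. On its top lies a notched metal ring (inner radius 28 to 33 mm, outer radius 47 mm, top 12 mm above the housing's top, z = 67 mm): keep the fingertips above it
- dial_grip (a point): point on the dial's turning axis at a good height to pinch, 36 mm above the housing's top and 20 mm below the top of the dial. Its axes turn with the dial: x along the dial's black bar (60 mm long, 20 mm wide, top 56 mm above the housing's top, white line on the end at -x), y from tab_b to tab_a, z up
- dial (a joint): angle of the dial in rad, about 0 at the shut notch (where it starts), growing clockwise seen from above. It turns with about 0.06 N m of friction. The open stop is on an adjustable collar and is met somewhere between 0.75 and 1.4 rad: where is not told, it must be felt. There the turning moment about the vertical rises steeply; 0.2 N m is enough to know it, more than 0.35 N m is too much
- tab_a_face (a point): middle of the outer face of the first grey release tab, on the dial's +y side, 26 mm from the dial's axis when out; the upright face is 24 mm wide and 42 mm tall (12 to 54 mm above the housing's top). Axes as the dial's; turns with the dial
- tab_b_face (a point): the same on the second tab, opposite, on the dial's -y side; 52 mm between the two outer faces when both are out
- tab_a (a joint): how far the first tab is pushed in towards the axis: 0 out, 0.0055 m fully in. Sprung: 4 N starts it, 9 N pushes it fully in (0.9 N per mm). Its foot locks the dial in a notch until it is in by about 4 mm; outside a notch it cannot come out fully. More than 28 N on a tab (squeeze, side load and stop taken together) breaks it; a squeeze of 10 to 14 N by the fingers is right
- tab_b (a joint): the same for the second tab; both must be in at the same time, so the squeeze has to be centred on the dial to better than 0.8 mm: off centre, one tab is at its end and the fingers feel a side force, the other is still locked. The dial's axis does not give way sideways
- trim (a joint): angle of another, plain black knob on a round grey foot without tabs (44 mm across, 44 mm tall), not to be touched
- lens_tube: black lens tube standing upright, 36 mm across, 60 mm tall; origin under its centre. A bystander
- post: steel optics post (13 mm rod, 83 mm tall) upright on a round 32 mm foot; origin under its centre. A bystander
- mirror_mount: black square mirror mount 50 x 50 x 12 mm on a small foot with two brass screws, 56 mm tall; origin under its foot. A bystander
- driver: screwdriver lying on the board; origin on its underside. A bystander
- screw_tray: open grey plastic tray 90 x 70 x 22 mm; origin under its centre. A bystander
- note_pad: pad of sticky notes 76 x 76 x 12 mm; origin under its centre. A bystander
Mind the look-alikes: they are no part of the job. What is shaped like the selector but orange or red is not meant.

How it is judged:
By the outcome, as a careful person would: the job done as asked, in the order asked, and still so for the second after the job is handed in, with the robot touching nothing.
It also fails if it takes over 72 s, if anything falls off the work surface, if the arm or the gripper's body presses on something with over 40 N, if the wrist force passes 120 N, or if a joint passes its speed limit or range.

### The arm

A 6-joint arm with a two-finger parallel gripper is mounted at the origin on the work surface. World frame = base frame: x ahead of the robot, y to its left, z up, the work surface at z = 0. Lengths are in m, angles in rad, forces in N, time in s.
With the tool pointing down it reaches from about 0.35 to 0.85 m from the base axis. Payload 8.1 kg.
Tool frame: the origin (TCP) lies on the centre line of the jaws, within the pads' length; the fingertips stand 19 mm ahead of it and the grasp point (between the pads) is the TCP (robot.tips_ahead is the distance from the TCP to the fingertips, in m); y points along the fingers, z is the direction in which the jaws open and shut, and the axes are right-handed (so a half turn about y gives the same grasp; the last joint's range is limited). The gripper opens to 93 mm and grips with 3 to 60 N. Pads are 15 mm wide; open, the fingers measure 128 mm over their backs; the gripper's body (75 mm by 188 mm) begins 65 mm behind the grasp point.
Start: joints at [1.025, 0.13, 1.488, -0, 1.523, -0.085], TCP at [0.267, 0.537, 0.238] pointing down, gripper open.
Joint ranges: [-2.96, 2.96], [-0.89, 2.26], [0.02, 2.5], [-1.34, 4.48], [0, 2.73], [-2.66, 2.66]. Speed limits (rad/s): [2.39, 2.39, 2.79, 3.14, 3.14, 3.14].

### API

Orientations are given as a rotation vector (axis times angle).
In Python, from plant import robot, imaging, models gives the robot as it stands.
- The arm moves only by the tool carry_out, never from a script. Its argument "motion" is one flat list of numbers, 7 for each row, row after row: the shift along the tool's x, y, z in m, then the turn, a rotation vector about the tool's x, y, z in degrees, then the opening, from -1 (shut) to 1 (fully open). A call has exactly 5 rows; each row shifts and turns the pose as measured when the row begins, along the tool's axes as they then stand; what a row does not reach is not made up. A row lasts 1/10 s, in which the tool goes at most 50 mm and 8.59 degrees, less where a joint would pass 70% of its speed; a pose out of reach is approached as far as the arm can. A call is refused whole if a number of a shift passes 0.05 or a number of a turn 8.59, either way. A call with a gripper value outside its range is refused whole. The fingers move at their own pace and stop on an object; "squeeze" is the grip in N (left out, the last holds). Time passes only in rows, so rows that do not move let the fingers close, or fill a call up. It gives the time, the measured TCP pose, the force and the opening at its end, in the units of the state.
- robot.read_state(): the state, without advancing time (a new reading comes with each control period).
- imaging.read_camera(name): name is "scene" or "side" or "wrist"; returns the picture (400x640x3 uint8, blue, green, red); there is no depth.
- imaging.camera_model(name): a dict with "K" (3x3 intrinsics, pixels), "position" and "orientation" of the camera in the world. Camera axes: x right, y down, z forward; pixel columns grow to the right and rows downward; lengths in m; the calibration is good to about 2 mm. A picture is of the moment at which its call begins: read the wrist's pose just before it. camera_model takes no time and is no camera call; for the wrist camera it gives the pose at the moment of the call.
- robot.close_job(): hands the job in, once; it reports no verdict.
Trained networks look in the newest picture that a camera, given by its name, has taken for a name from the list of things; names that differ only in an ending like _2 or _b are one class to them, and where a whole thing is asked for, a point or a joint stands for the part that bears it (a point fixed in the world has none). Each returns a list of dicts, best first, with "confidence" (0 to 1); they miss things now and then, are a little off and sometimes report something else, mostly with a low value. They report only what shows in the picture. A call takes as long as a camera call. They do not tell look-alikes from the thing itself.
- models.outline_of(camera, thing): "pixels" (400x640 bool, what is visible of it) and "pixel" ([column, row] in pixels, amid what is visible of it).
The state is a dict: "t": time; "q": joint angles; "dq": joint speeds; "joint_torque": joint torques, N m; "tool_pos": TCP position; "orientation": TCP orientation; "force": force on the tool from outside, world axes, zero at the start; "wrist_torque": the same for the moment, N m; "opening": finger opening in m.
Only numpy, scipy, OpenCV 4.12 (cv2) and the standard library are available. Lean on these libraries where they do the work, as an engineer would, in place of code of your own. Each camera call takes 0.05 s, during which the arm holds its last target.

## Working session

There is one attempt and no reset: what is moved stays moved. The work goes in short steps, Python scripts to look and compute and a tool call to move; the robot and the scene stay as the last step left them, time stands still between calls to the robot, and variables do not carry over. Pictures are saved under pics/ and viewed, and the job is handed in when it is done.

Besides the shell and the picture viewer there is one more tool, called after "Call:" by a JSON object that holds its "method" and its "body". carry_out: Moves the arm, as the interface text tells. Its arguments: {"type":"object","properties":{"motion":{"type":"array","items":{"type":"number"}},"squeeze":{"type":"number"}},"required":["motion"]}

```bash
ls; mkdir -p pics; python3 - <<'E'
from plant import robot, imaging, models
import cv2
s=robot.read_state(); print(s)
for n in ["scene","side","wrist"]:
    im=imaging.read_camera(n); cv2.imwrite(f"pics/{n}0.png",im)
    m=imaging.camera_model(n); print(n,m)
    for th in ["selector","dial_grip","tab_a_face","trim"]:
        for d in models.outline_of(n,th): print(n,th,round(d["confidence"],2),d["pixel"],d["pixels"].sum())
print(robot.read_state()['t'])
E
```

```text
pics
{'t': 0.0, 'q': array([ 1.02462454e+00,  1.31168736e-01,  1.48925597e+00, -1.60005298e-05,
        1.52297043e+00, -8.53835175e-02]), 'dq': array([-1.83703040e-03, -2.84173352e-04, -4.09450077e-04, -1.36607420e-03,
        1.63730946e-03, -5.66904579e-05]), 'joint_torque': array([-1.85096367e-03, -5.59840214e+01, -4.91760886e+01,  7.66839506e-02,
        3.58412240e-02, -1.34229167e-04]), 'tool_pos': array([0.26649896, 0.53698911, 0.23659568]), 'orientation': array([-1.54215373,  0.36183762, -0.36097576]), 'force': array([-0.14147102, -0.12888712, -0.33974999]), 'wrist_torque': array([ 1.59857146e-02, -1.80109585e-03, -8.75468327e-05]), 'opening': 0.09286364153178456}
scene {'K': array([[476.36159428,   0.        , 327.33134811],
       [  0.        , 476.36159428, 199.74343364],
       [  0.        ,   0.        ,   1.        ]]), 'position': array([ 1.05731531, -0.38306762,  1.18428026]), 'orientation': array([-2.31180931, -1.23604679,  0.34686938])}
scene selector 0.89 [410.8, 108.9] 2005
scene selector 0.82 [310.6, 168.4] 2354
scene selector 0.71 [153.6, 209.6] 2678
scene se
[... 842 characters left out ...]
76 [326.8, 322.5] 2030
side selector 0.59 [430.5, 178.7] 134
side selector 0.58 [366.6, 230.7] 875
side dial_grip 0.67 [290.3, 200.5] 268
side dial_grip 0.58 [298.1, 141.8] 202
side dial_grip 0.48 [362.6, 222.1] 128
side dial_grip 0.46 [330.9, 307.6] 132
side trim 0.18 [234.2, 290.5] 541
wrist {'K': array([[327.94889509,   0.        , 320.71835737],
       [  0.        , 327.94889509, 195.56744075],
       [  0.        ,   0.        ,   1.        ]]), 'position': array([0.20139955, 0.57124738, 0.3854013 ]), 'orientation': array([2.47527674, 1.53432506, 0.2022032 ])}
wrist selector 0.75 [275.0, 240.7] 10390
wrist dial_grip 0.68 [261.4, 271.3] 1950
wrist tab_a_face 0.85 [277.1, 267.5] 544
0.75
```

View pics/scene0.png

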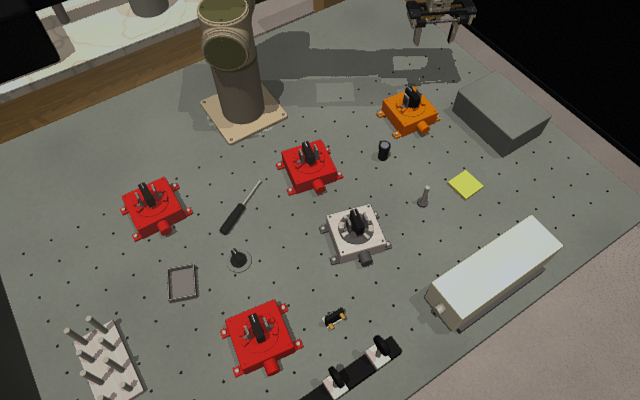

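View pics/side0.png

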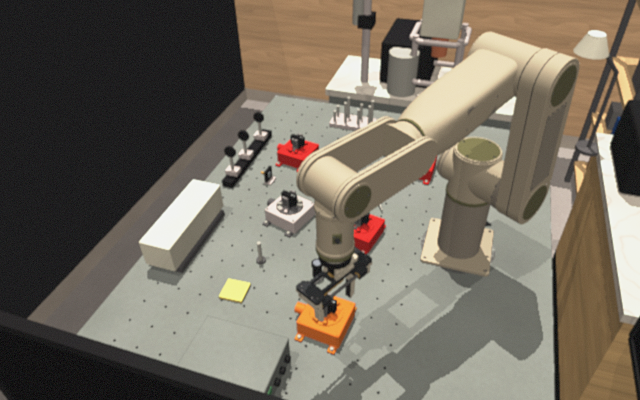

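View pics/wrist0.png

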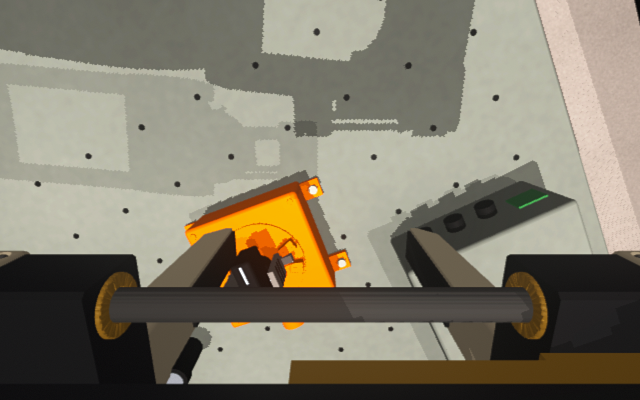

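Selector candidates in the scene picture are red (153,209), red (310,168), red (258,337), orange (410,109) and bare grey aluminium (355,235). Only the one at (355,235) is aluminium. I'll confirm it in a crop and triangulate.

```bash
cat > h.py <<'E'
import numpy as np, cv2
from scipy.spatial.transform import Rotation as R
from plant import robot, imaging, models
def ray(m,px):
    d=np.linalg.inv(m["K"])@np.array([px[0],px[1],1.]); return m["position"],R.from_rotvec(m["orientation"]).as_matrix()@d
def onz(m,px,z):
    p,d=ray(m,px); return p+d*(z-p[2])/d[2]
def proj(m,P):
    c=R.from_rotvec(m["orientation"]).as_matrix().T@(np.asarray(P)-m["position"]); u=m["K"]@c; return u[:2]/u[2]
def tri(a):
    A=np.zeros((3,3));b=np.zeros(3)
    for m,px in a:
        p,d=ray(m,px); d=d/np.linalg.norm(d); M=np.eye(3)-np.outer(d,d); A+=M;b+=M@p
    return np.linalg.solve(A,b)
E
python3 - <<'E'
from h import *
a=cv2.imread("pics/scene0.png")[180:290,290:420]; b=cv2.imread("pics/side0.png")[170:250,245:335]
cv2.imwrite("pics/c0.png",np.hstack([cv2.resize(a,(520,440),interpolation=2),cv2.resize(b,(270,240),interpolation=2).repeat(1,0) if 0 else cv2.copyMakeBorder(cv2.resize(b,(270,240),interpolation=2),0,200,0,0,0)]))
ms=imaging.camera_model("scene");md=imaging.camera_model("side")
print(tri([(ms,[355.4,219]),(md,[290.3,200.5])]), onz(ms,[353.4,236],.04))
print(R.from_rotvec(robot.read_state()["orientation"]).as_matrix())
mw=imaging.camera_model("wrist");s=robot.read_state();T=R.from_rotvec(s["orientation"]).as_matrix()
print("cam in tool",T.T@(mw["position"]-s["tool_pos"]), T.T@R.from_rotvec(mw["orientation"]).as_matrix())
E
```

```text
[0.57985678 0.03789928 0.08429142] [0.60012046 0.0190719  0.04      ]
[[ 8.95705945e-01  5.21046688e-05  4.44646891e-01]
 [-4.44646894e-01  8.60190463e-05  8.95705941e-01]
 [ 8.42235980e-06 -9.99999995e-01  1.00215950e-04]]
cam in tool [-0.07358208 -0.14773545  0.00120581] [[ 2.11528615e-04  9.65907766e-01  2.58886352e-01]
 [-6.89904473e-05 -2.58886343e-01  9.65907789e-01]
 [ 9.99999975e-01 -2.22177822e-04  1.18765391e-05]]
```

View pics/c0.png

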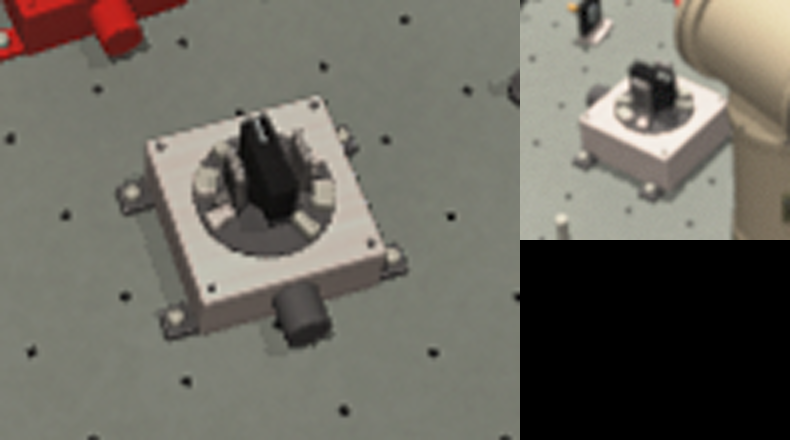

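The crop at (355,235) shows a bare aluminium housing, with the black bar's white line at about (354,212) and the grey port at about (366,259). This is the one meant. Next I'll work out the dial's yaw.

```bash
python3 - <<'E'
from h import *
ms=imaging.camera_model("scene")
a=onz(ms,[353.8,212.],.111);b=onz(ms,[359.3,228.],.111);print(a,b,(a+b)/2,np.linalg.norm(a-b),np.degrees(np.arctan2(*(b-a)[[1,0]])))
for c in ([327,216],[371,206],[386,240],[342,252]): print(onz(ms,c,.055))
E
```

```text
[0.57134553 0.03621104 0.111     ] [0.61803066 0.02019809 0.111     ] [0.59468809 0.02820456 0.111     ] 0.04935499854810973 -18.931914129178555
[ 0.51568063 -0.01055219  0.055     ]
[0.55668309 0.10920582 0.055     ]
[0.66397235 0.07910554 0.055     ]
[ 0.62804234 -0.03856095  0.055     ]
```

Call:
{"method": "carry_out", "body": {"motion": [0.034, 0, -0.02, 0, 0, 0, 1, 0.034, 0, -0.02, 0, 0, 0, 1, 0.034, 0, -0.02, 0, 0, 0, 1, 0.034, 0, -0.02, 0, 0, 0, 1, 0.034, 0, -0.02, 0, 0, 0, 1]}}

```text
t: 1.25
tool_pos: [0.3749, 0.3711, 0.2372]
orientation: [-1.54, 0.355, -0.354]
force: [1.2, 0.0, 0.9]
opening: 0.0931
```

Call:
{"method": "carry_out", "body": {"motion": [0.034, 0, -0.02, 0, 0, 0, 1, 0.034, 0, -0.02, 0, 0, 0, 1, 0.034, 0, -0.02, 0, 0, 0, 1, 0.034, 0, -0.02, 0, 0, 0, 1, 0.034, 0, -0.02, 0, 0, 0, 1]}}

```text
t: 1.75
tool_pos: [0.4877, 0.1998, 0.2382]
orientation: [-1.538, 0.352, -0.355]
force: [0.2, 0.1, 0.1]
opening: 0.0927
```

Call:
{"method": "carry_out", "body": {"motion": [0.034, 0, -0.02, 0, -2, 0, 1, 0.034, 0, -0.02, 0, -2, 0, 1, 0.034, 0, -0.02, 0, -2, 0, 1, 0.034, 0, -0.02, 0, -2, 0, 1, 0, 0, 0, 0, 0, 0, 1]}}

```text
t: 2.25
tool_pos: [0.587, 0.063, 0.2388]
orientation: [-1.554, 0.24, -0.248]
force: [-0.1, 0.3, 0.3]
opening: 0.0932
```

```bash
cat > look.py <<'E'
from h import *
import sys
k=sys.argv[1]
s=robot.read_state(); m=imaging.camera_model("wrist"); im=imaging.read_camera("wrist")
cv2.imwrite(f"pics/w{k}.png",im); np.savez(f"w{k}.npz",K=m["K"],position=m["position"],orientation=m["orientation"])
T=R.from_rotvec(s["orientation"]).as_matrix()
print(s["t"],s["tool_pos"],"yaw",np.degrees(np.arctan2(T[1,0],T[0,0])),"down",T[:,1],s["q"][[0,5]])
for th in ["dial_grip","tab_a_face","selector"]:
    for d in models.outline_of("wrist",th):
        ys,xs=np.where(d["pixels"]); print(th,round(d["confidence"],2),d["pixel"],len(xs),xs.min(),xs.max(),ys.min(),ys.max())
E
python3 look.py 1
```

```text
2.25 [0.58702939 0.06296435 0.23877721] yaw -17.80220970695376 down [ 0.00533039  0.00220179 -0.99998337] [ 0.01873949 -1.24146484]
dial_grip 0.65 [289.5, 198.0] 2497 255 326 167 238
dial_grip 0.32 [204.0, 344.9] 1565 175 227 323 367
tab_a_face 0.59 [315.6, 196.4] 361 309 326 183 217
selector 0.92 [227.3, 8.5] 1456 151 250 0 31
selector 0.83 [291.4, 188.3] 15797 217 369 124 269
selector 0.61 [287.0, 200.6] 2609 254 327 166 238
```

View pics/w1.png

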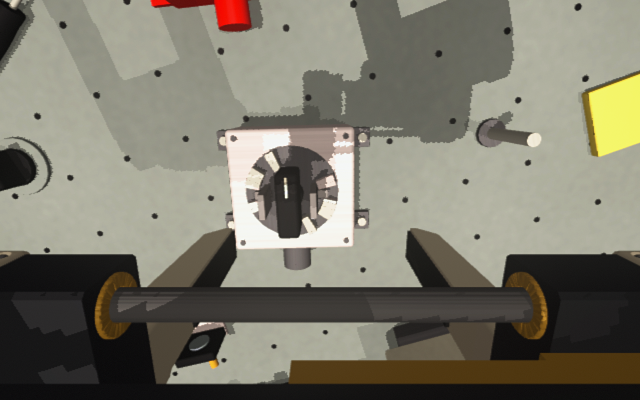

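```bash
python3 - <<'E'
from h import *
im=cv2.imread("pics/w1.png")
c=cv2.resize(im[115:275,210:375],None,fx=4.8,fy=3.6 if 0 else 4.8,interpolation=cv2.INTER_CUBIC)[:600*2]
c=cv2.resize(im[120:240,225:365],None,fx=5,fy=5,interpolation=cv2.INTER_CUBIC); cv2.imwrite("pics/c1.png",c)
E
```

```text
(no output)
```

View pics/c1.png

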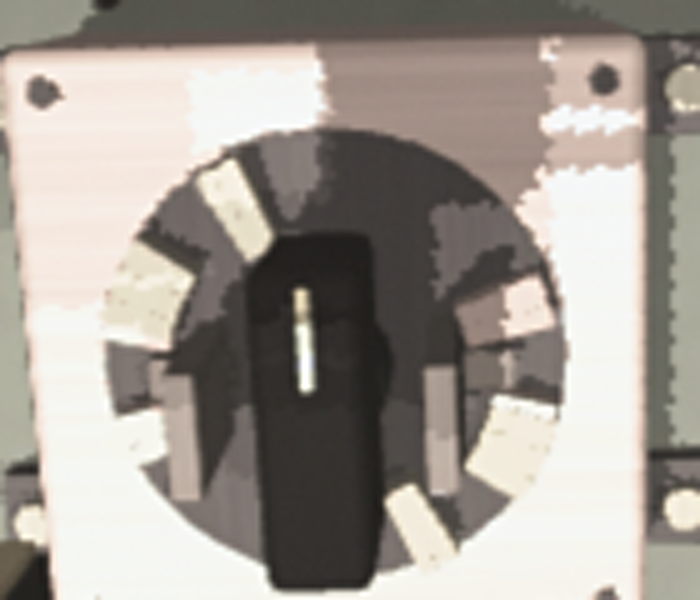

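```bash
cat > m.py <<'E'
from h import *
def L(k): return dict(np.load(f"w{k}.npz"))
E
python3 - <<'E'
from m import *
m=L(1)
f=lambda x,y,z: onz(m,[225+x/5-.4,120+y/5-.4],z)
yw=lambda a,b: np.degrees(np.arctan2(*(b-a)[[1,0]]))
P=dict(wl0=f(303,290,.111),wl1=f(307,393,.111),btl=f(247,245,.111),bbl=f(268,585,.111),btr=f(372,240,.111),bbr=f(372,585,.111),
 la=f(162,375,.109),lb=f(176,498,.109),ra=f(456,366,.109),rb=f(461,492,.109))
for k,v in P.items(): print(k,v.round(4))
print("yaws",yw(P['wl0'],P['wl1']),yw(P['btl'],P['bbl']),yw(P['btr'],P['bbr']),yw(P['la'],P['lb']),yw(P['ra'],P['rb']))
print("bar c",(P['btl']+P['bbl']+P['btr']+P['bbr'])/4,"tab c",(P['la']+P['lb']+P['ra']+P['rb'])/4, np.linalg.norm(P['la']-P['ra']),np.linalg.norm(P['btl']-P['btr']),np.linalg.norm(P['btl']-P['bbl']))
# screws (housing top)
S=[f(42,92,.055),f(604,79,.055)]; print(S, yw(S[0],S[1])-90, np.linalg.norm(S[0]-S[1]))
cx=cv2.imread("pics/w1.png")
import numpy as np
H=[f(5,50,.055),f(648,38,.055)];print(H,yw(*H),np.linalg.norm(H[0]-H[1]))
E
```

```text
wl0 [0.5641 0.0405 0.111 ]
wl1 [0.5816 0.035  0.111 ]
btl [0.5538 0.034  0.111 ]
bbl [0.6133 0.0164 0.111 ]
btr [0.5595 0.0545 0.111 ]
bbr [0.6191 0.0342 0.111 ]
la [0.5712 0.0116 0.109 ]
lb [0.5933 0.0059 0.109 ]
ra [0.5855 0.0611 0.109 ]
rb [0.6079 0.0547 0.109 ]
yaws -17.268297642777767 -16.472079853588333 -18.81188701307673 -14.453484827431687 -15.842170932742569
bar c [0.58644164 0.03477769 0.111     ] tab c [0.58945243 0.03331047 0.109     ] 0.051471006057849884 0.021286130465469844 0.06207708720757821
[array([ 0.51967634, -0.00503211,  0.055     ]), array([0.55158727, 0.1025292 , 0.055     ])] -16.524392375204684 0.11219511355445977
[array([ 0.50976664, -0.0089372 ,  0.055     ]), array([0.54657292, 0.11313626, 0.055     ])] 73.22145218780213 0.12750149531842545
```

Call:
{"method": "carry_out", "body": {"motion": [0.005, 0, -0.0135, -0.2, -0.4, 0.25, 1, 0.005, 0, -0.0135, 0, -0.4, 0, 1, 0, 0.025, 0, 0, 0, 0, 1, 0, 0.025, 0, 0, 0, 0, 1, 0, 0, 0, 0, 0, 0, 1]}}

```text
t: 2.95
tool_pos: [0.585, 0.0401, 0.1902]
orientation: [-1.558, 0.222, -0.225]
force: [-0.5, 0.3, -0.0]
opening: 0.0931
```

```bash
python3 look.py 2; python3 - <<'E'
from h import *
im=cv2.imread("pics/w2.png")
cv2.imwrite("pics/c2.png",cv2.resize(im[150:300,230:420],None,fx=4,fy=4,interpolation=cv2.INTER_CUBIC))
E
```

```text
2.95 [0.5849555  0.04005223 0.19024874] yaw -16.3023328806899 down [ 1.94920486e-03  9.24286922e-04 -9.99997673e-01] [-0.01966174 -1.30606227]
dial_grip 0.61 [309.9, 209.3] 3308 270 353 172 256
tab_a_face 0.77 [341.7, 209.9] 526 335 354 191 234
selector 0.69 [250.3, 4.6] 431 231 270 0 12
```

View pics/c2.png

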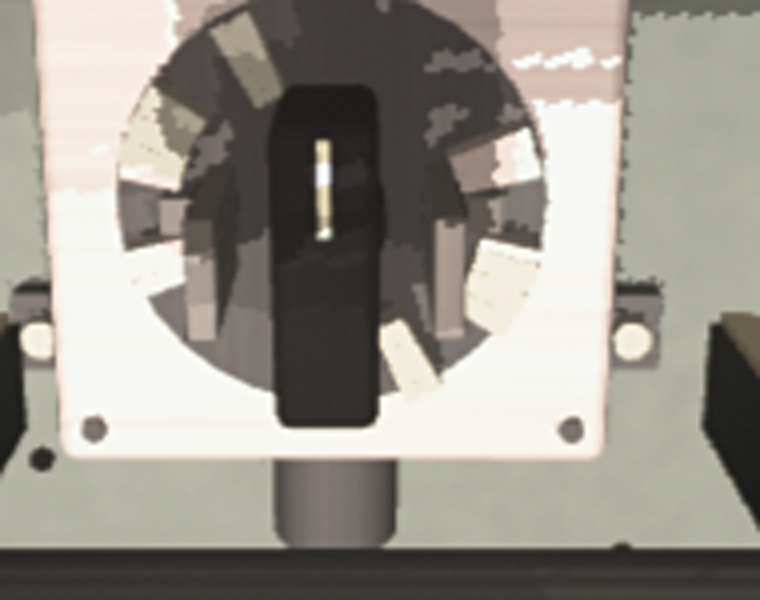

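```bash
cat > tp.py <<'E'
from m import *
def tool(k,pts,ox,oy,s):
    m=L(k); st=robot.read_state(); T=R.from_rotvec(st["orientation"]).as_matrix()
    return {n:T.T@(onz(m,[ox+(x+.5)/s-.5,oy+(y+.5)/s-.5],z)-st["tool_pos"]) for n,(x,y,z) in pts.items()}
E
python3 - <<'E'
from tp import *
Q=tool(2,dict(la=(184,221,.109),lb=(189,340,.109),ra=(462,221,.109),rb=(463,338,.109),btl=(271,95,.111),bbl=(276,420,.111),btr=(378,95,.111),bbr=(379,420,.111),w0=(323,140,.111),w1=(324,240,.111),s0=(94,429,.055),s1=(571,429,.055)),230,150,4)
for k,v in Q.items(): print(k,(v*1e3).round(1))
E
```

```text
la [ -8.4  86.2 -32.4]
lb [ 14.8  86.4 -32.3]
ra [-8.4 86.4 18.2]
rb [14.4 86.6 18.8]
btl [-32.1  84.  -16. ]
bbl [ 30.1  84.6 -16.2]
btr [-32.1  84.1   2.8]
bbr [30.1 84.6  3.2]
w0 [-24.   84.1  -6.9]
w1 [-5.4 84.3 -6.9]
s0 [ 58.4 140.7 -63.3]
s1 [ 58.4 141.1  48.9]
```

```bash
python3 - <<'E'
from tp import *
s=robot.read_state();m=L(2);T=R.from_rotvec(s["orientation"]).as_matrix()
print(s["t"],s["tool_pos"],s["wrist_torque"],T.T@(m["position"]-s["tool_pos"]),T.T@(imaging.camera_model("wrist")["position"]-s["tool_pos"]))
for ps,z in (([(94,429),(571,429)],.055),):
    for p in ps: print(onz(m,[230+(p[0]+.5)/4-.5,150+(p[1]+.5)/4-.5],z))
m=L(1)
for p in ((42,92),(604,79)): print(onz(m,[225+p[0]/5-.4,120+p[1]/5-.4],.055))
sed=open('look.py').read().replace('orientation=m["orientation"])','orientation=m["orientation"],tp=s["tool_pos"],to=s["orientation"])')
open('look.py','w').write(sed)
t=open('tp.py').read().replace('st=robot.read_state()','st={"orientation":m["to"],"tool_pos":m["tp"]}');open('tp.py','w').write(t)
E
```

```text
3.15 [0.58789422 0.04016885 0.19535931] [ 0.01249139 -0.00776867 -0.03884294] [-0.0751123  -0.14319852  0.00084624] [-0.0733503  -0.14776605  0.00153272]
[ 0.62749062 -0.03682447  0.055     ]
[0.65908911 0.07082482 0.055     ]
[ 0.51967634 -0.00503211  0.055     ]
[0.55158727 0.1025292  0.055     ]
```

Call:
{"method": "carry_out", "body": {"motion": [0.0036, 0.01, -0.0064, 0, 0, 0, 1, 0, 0.02, 0, 0, 0, 0, 1, 0, 0.012, 0, 0, 0, 0, 1, 0, 0, 0, 0, 0, 0, 1, 0, 0, 0, 0, 0, 0, 1]}}

```text
t: 3.65
tool_pos: [0.5931, 0.0317, 0.1562]
orientation: [-1.557, 0.209, -0.236]
force: [0.0, 0.5, 0.2]
opening: 0.0931
```

```bash
python3 - <<'E'
from h import *
for i in range(3):
    s=robot.read_state();print(s["t"],s["tool_pos"],s["dq"].round(3)); imaging.read_camera("wrist")
E
python3 look.py 3; python3 - <<'E'
from h import *
im=cv2.imread("pics/w3.png")
cv2.imwrite("pics/c3.png",cv2.resize(im[150:300,220:420],None,fx=4,fy=4,interpolation=cv2.INTER_CUBIC))
s=robot.read_state();print(s["tool_pos"],s["force"],s["wrist_torque"])
E
```

```text
3.65 [0.59311801 0.03172569 0.15616796] [-0.001  0.006  0.005 -0.001 -0.005 -0.003]
3.7 [0.5930698  0.0317532  0.15614907] [ 0.003 -0.006 -0.004  0.001  0.002  0.001]
3.75 [0.59322085 0.0318032  0.15643506] [ 0.002 -0.004 -0.004  0.    -0.001  0.001]
3.8 [0.59335452 0.03186146 0.15664439] yaw -16.25922626417607 down [ 1.80768950e-02  1.81509733e-04 -9.99836583e-01] [-0.03309832 -1.32032519]
dial_grip 0.79 [318.5, 209.4] 4774 268 366 164 263
tab_a_face 0.92 [351.5, 208.7] 759 344 366 186 237
selector 0.84 [318.7, 186.4] 26326 219 416 109 287
[0.59332265 0.03196591 0.15653581] [-0.85293734 -0.3300245  -0.02055707] [ 0.00516244  0.04836441 -0.01034197]
```

View pics/c3.png

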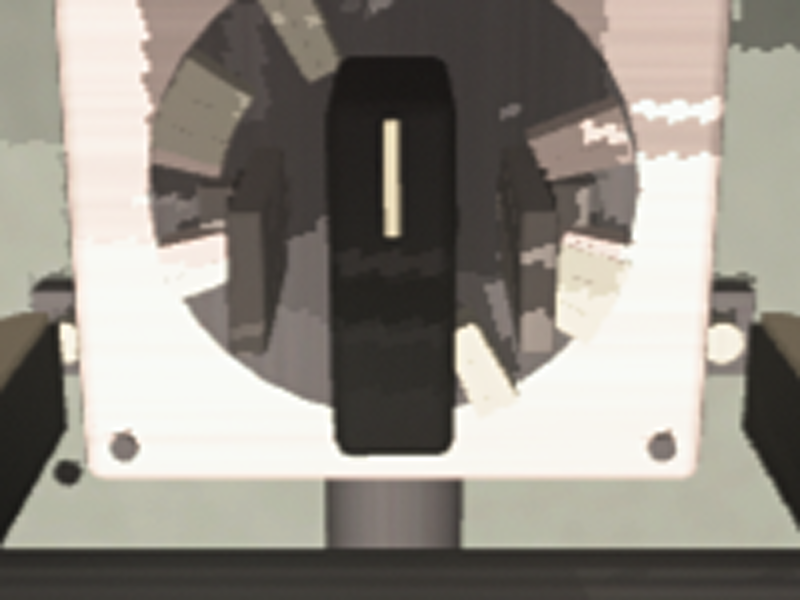

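View pics/w3.png

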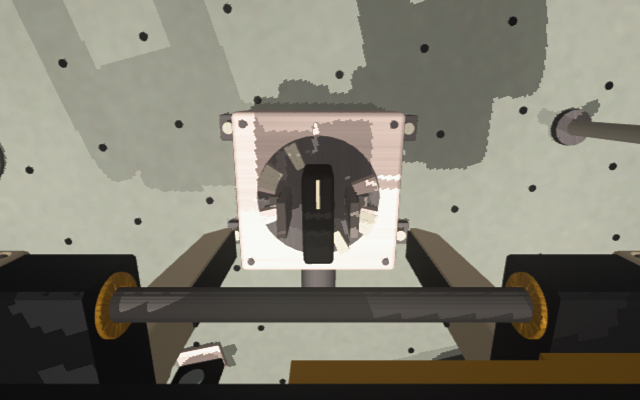

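```bash
python3 - <<'E'
from tp import *
m=L(3);T=R.from_rotvec(m["to"]).as_matrix()
Q=tool(3,dict(la=(230,211,.109),lb=(231,352,.109),ra=(555,211,.109),rb=(553,352,.109),btl=(328,105,.111),bbl=(335,450,.111),btr=(453,105,.111),bbr=(453,450,.111),w0=(392,119,.111),w1=(392,238,.111),s0=(124,446,.055),s1=(662,446,.055)),220,150,4)
Q.update(tool(3,dict(s2=(242.5,124.5,.055),s3=(394,125,.055)),0,0,1))
for k,v in Q.items(): print(k,(v*1e3).round(1),(T@v+m["tp"]).round(4))
c=np.mean([T@Q[k]+m["tp"] for k in ("s0","s1","s2","s3")],0);print("screw c",c)
print("tabc",np.mean([T@Q[k]+m["tp"] for k in ("la","lb","ra","rb")],0))
E
```

```text
la [-16.7  47.2 -25.4] [0.5711 0.0121 0.109 ]
lb [  6.9  47.6 -26.1] [0.5935 0.0049 0.109 ]
ra [-16.6  47.5  24.9] [0.5852 0.0604 0.109 ]
rb [ 7.  47.9 25.3] [0.608  0.0542 0.109 ]
btl [-33.9  45.   -9.9] [0.5589 0.0319 0.111 ]
bbl [23.2 46.  -9.7] [0.6137 0.0161 0.111 ]
btr [-33.8  45.1   8.8] [0.5642 0.0498 0.111 ]
bbr [23.2 46.1  9.4] [0.6191 0.0344 0.111 ]
w0 [-31.7  45.1  -0.3] [0.5636 0.0405 0.111 ]
w1 [-12.9  45.4  -0.3] [0.5817 0.0351 0.111 ]
s0 [ 50.3 102.2 -56.9] [ 0.6275 -0.0368  0.055 ]
s1 [ 50.6 102.8  55.4] [0.6593 0.0709 0.055 ]
s2 [-61.3 100.3 -56.3] [ 0.5206 -0.005   0.055 ]
s3 [-60.9 100.9  56. ] [0.5524 0.1027 0.055 ]
screw c [0.5899383  0.03293247 0.055     ]
tabc [0.58944304 0.03291474 0.109     ]
```

Call:
{"method": "carry_out", "body": {"motion": [-0.004, 0, 0, 0, -0.2, 1, 1, 0, 0.012, 0, 0, 0, 0, 1, 0, 0.012, 0, 0, 0, 0, 1, 0, 0.012, 0, 0, 0, 0, 1, 0, 0, 0, 0, 0, 0, 1]}}

```text
t: 4.5
tool_pos: [0.5889, 0.0335, 0.117]
orientation: [-1.554, 0.22, -0.218]
force: [0.3, 0.7, -1.1]
opening: 0.093
```

```bash
cat > st.py <<'E'
from h import *
imaging.read_camera("wrist")
s=robot.read_state();T=R.from_rotvec(s["orientation"]).as_matrix()
C=np.array([.5895,.0329,.091]); d=T.T@(C-s["tool_pos"])
print("t",s["t"],"pos",s["tool_pos"].round(4),"to-go tool mm",(d*1e3).round(1),"yaw",np.degrees(np.arctan2(T[1,0],T[0,0])).round(2),
 "tilt fix x,z deg",np.degrees([-(T[:,1]@np.array([T[0,2],T[1,2],0])),T[:,1]@np.array([T[0,0],T[1,0],0])]).round(2),
 "F tool",(T.T@s["force"]).round(2),"M world",s["wrist_torque"].round(3),"op",round(s["opening"]*1e3,2),"q",s["q"][[0,5]].round(3))
E
python3 st.py
```

```text
t 4.55 pos [0.5893 0.0335 0.1179] to-go tool mm [ 0.4 26.9 -0.6] yaw -16.02 tilt fix x,z deg [-0.31 -0.06] F tool [-0.29 -0.63 -0.62] M world [0.007 0.041 0.008] op 92.99 q [-0.033 -1.326]
```

Call:
{"method": "carry_out", "body": {"motion": [0.0004, 0.008, -0.0006, -0.3, 0.4, 0, 1, 0, 0.008, 0, 0, 0, 0, 1, 0, 0.005, 0, 0, 0, 0, 1, 0, 0.003, 0, 0, 0, 0, 1, 0, 0, 0, 0, 0, 0, 1]}}

```text
t: 5.05
tool_pos: [0.5898, 0.0328, 0.0921]
orientation: [-1.559, 0.226, -0.225]
force: [-0.3, -0.5, 0.4]
opening: 0.0927
```

```bash
python3 st.py; python3 look.py 4
```

```text
t 5.1 pos [0.5899 0.0328 0.0923] to-go tool mm [-0.4  1.3 -0. ] yaw -16.46 tilt fix x,z deg [ 0.01 -0.03] F tool [-0.88 -0.22  0.17] M world [-0.008  0.039  0.017] op 92.67 q [-0.031 -1.315]
5.1 [0.58986673 0.03280086 0.09230781] yaw -16.456029047544884 down [-4.87503017e-04 -2.43135556e-05 -9.99999881e-01] [-0.03120015 -1.31477198]
dial_grip 0.82 [318.2, 248.2] 7395 254 382 194 336
dial_grip 0.65 [268.2, 254.1] 1465 253 282 223 286
tab_a_face 0.93 [365.4, 255.5] 1403 352 382 222 286
selector 0.78 [320.8, 196.0] 34485 194 443 119 355
```

View pics/w4.png

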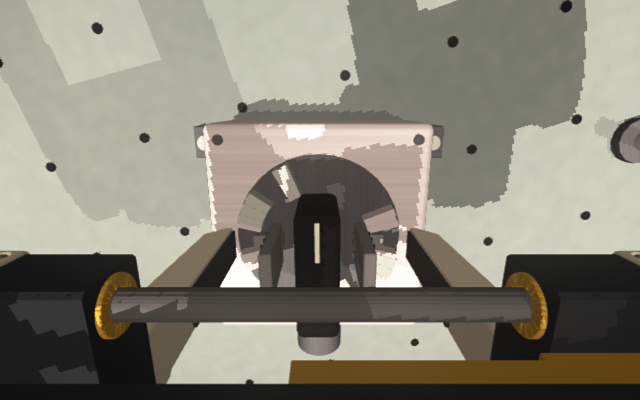

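Call:
{"method": "carry_out", "body": {"motion": [0, 0, 0, 0, 0, 0, 0.16, 0, 0, 0, 0, 0, 0, 0.16, 0, 0, 0, 0, 0, 0, 0.16, 0, 0, 0, 0, 0, 0, 0.16, 0, 0, 0, 0, 0, 0, 0.16], "squeeze": 3}}

```text
t: 5.8
tool_pos: [0.5911, 0.0327, 0.0942]
orientation: [-1.559, 0.223, -0.228]
force: [0.1, 0.5, -0.1]
opening: 0.0577
```

```bash
python3 st.py
```

```text
t 5.85 pos [0.5911 0.0327 0.0942] to-go tool mm [-1.6  3.2 -0.3] yaw -16.46 tilt fix x,z deg [-0.03  0.15] F tool [ 0.69 -1.21 -3.04] M world [-0.404  0.201 -0.018] op 55.99 q [-0.031 -1.315]
```

Call:
{"method": "carry_out", "body": {"motion": [-0.0015, 0.003, -0.001, 0, 0, 0, 0.2, -0.0002, 0.0004, -0.001, 0, 0, 0, 0.2, -0.0002, 0.0004, 0, 0, 0, 0, 0.2, -0.0002, 0.0004, 0, 0, 0, 0, 0.2, -0.0002, 0.0004, 0, 0, 0, 0, 0.2]}}

```text
t: 6.35
tool_pos: [0.5879, 0.0313, 0.089]
orientation: [-1.559, 0.224, -0.227]
force: [-0.1, 0.1, -0.4]
opening: 0.0556
```

```bash
python3 st.py
```

```text
t 6.4 pos [0.5878 0.0313 0.0889] to-go tool mm [ 1.2 -2.1  2. ] yaw -16.46 tilt fix x,z deg [-0.03  0.11] F tool [-0.03  0.03  0.55] M world [0.007 0.037 0.001] op 55.92 q [-0.034 -1.317]
```

Call:
{"method": "carry_out", "body": {"motion": [0.001, -0.002, 0, 0, 0, 0, 0.15, 0, 0, 0, 0, 0, 0, 0.13, 0, 0, 0, 0, 0, 0, 0.12, 0, 0, 0, 0, 0, 0, 0.11, 0, 0, 0, 0, 0, 0, 0.1], "squeeze": 3}}

```text
t: 6.9
tool_pos: [0.589, 0.0314, 0.0912]
orientation: [-1.558, 0.223, -0.227]
force: [-0.1, -0.1, -1.0]
opening: 0.0521
```

```bash
python3 st.py
```

```text
t 6.95 pos [0.589  0.0314 0.0912] to-go tool mm [0.1 0.2 1.6] yaw -16.44 tilt fix x,z deg [-0.05  0.12] F tool [0.09 0.54 0.96] M world [ 0.089 -0.037  0.048] op 52.25 q [-0.034 -1.318]
```

Call:
{"method": "carry_out", "body": {"motion": [0, 0, 0, 0, 0, 0, 0, 0, 0, 0, 0, 0, 0, 0, 0, 0, 0, 0, 0, 0, 0, 0, 0, 0, 0, 0, 0, 0, 0, 0, 0, 0, 0, 0, 0], "squeeze": 3}}

```text
t: 7.45
tool_pos: [0.589, 0.0314, 0.0912]
orientation: [-1.558, 0.223, -0.227]
force: [0.8, 0.7, -0.4]
opening: 0.0517
```

```bash
python3 st.py
```

```text
t 7.5 pos [0.589  0.0314 0.0912] to-go tool mm [0.  0.2 1.6] yaw -16.44 tilt fix x,z deg [-0.05  0.13] F tool [ 0.46 -0.93  0.4 ] M world [ 0.048 -0.003  0.018] op 52.01 q [-0.034 -1.318]
```

Call:
{"method": "carry_out", "body": {"motion": [0, 0, 0, 0, 0, 0, -0.5, 0, 0, 0, 0, 0, 0, -0.5, 0, 0, 0, 0, 0, 0, -0.5, 0, 0, 0, 0, 0, 0, -0.5, 0, 0, 0, 0, 0, 0, -0.5], "squeeze": 12}}

```text
t: 8.0
tool_pos: [0.589, 0.0314, 0.0913]
orientation: [-1.558, 0.223, -0.227]
force: [0.2, 1.0, -0.1]
opening: 0.0406
```

```bash
python3 st.py
```

```text
t 8.05 pos [0.589  0.0314 0.0913] to-go tool mm [0.1 0.3 1.6] yaw -16.44 tilt fix x,z deg [-0.05  0.12] F tool [-0.06 -0.09  1.  ] M world [0.082 0.009 0.001] op 40.69 q [-0.034 -1.318]
```

Call:
{"method": "carry_out", "body": {"motion": [0, 0, 0, 0, 1, 0, -0.5, 0, 0, 0, 0, 1, 0, -0.5, 0, 0, 0, 0, 1, 0, -0.5, 0, 0, 0, 0, 1, 0, -0.5, 0, 0, 0, 0, 1, 0, -0.5]}}

```text
t: 8.55
tool_pos: [0.589, 0.0315, 0.0913]
orientation: [-1.549, 0.297, -0.301]
force: [-0.7, 0.2, 0.3]
opening: 0.0407
```

```bash
sed -i 's/C=np.array.*; d=/C=np.array([.589,.0314,.0912]); d=/' st.py; python3 st.py
```

```text
t 8.6 pos [0.5891 0.0315 0.0913] to-go tool mm [-0.   0.1 -0.1] yaw -21.92 tilt fix x,z deg [-0.08  0.13] F tool [-0.83  0.39  0.45] M world [0.112 0.039 0.028] op 40.9 q [-0.034 -1.222]
```

Call:
{"method": "carry_out", "body": {"motion": [0, 0, 0, 0, 2, 0, -0.5, 0, 0, 0, 0, 2, 0, -0.5, 0, 0, 0, 0, 2, 0, -0.5, 0, 0, 0, 0, 2, 0, -0.5, 0, 0, 0, 0, 2, 0, -0.5]}}

```text
t: 9.1
tool_pos: [0.5892, 0.0318, 0.0913]
orientation: [-1.524, 0.44, -0.444]
force: [0.1, 1.5, 0.8]
opening: 0.041
```

```bash
python3 st.py; python3 look.py 5
```

```text
t 9.15 pos [0.5892 0.0318 0.0913] to-go tool mm [ 0.1  0.1 -0.5] yaw -32.48 tilt fix x,z deg [-0.13  0.11] F tool [-0.34  0.43  0.63] M world [ 0.061 -0.002  0.063] op 40.51 q [-0.033 -1.038]
9.15 [0.58917478 0.03184195 0.09128829] yaw -32.48091018092569 down [ 2.81510383e-03  8.87240930e-04 -9.99995644e-01] [-0.03348963 -1.03770811]
dial_grip 0.62 [320.7, 253.0] 7267 274 368 195 340
tab_a_face 0.8 [356.3, 255.3] 1129 346 367 223 286
selector 0.97 [329.1, 193.1] 32404 181 449 95 351
selector 0.52 [282.9, 255.2] 1176 274 296 223 286
```

View pics/w5.png

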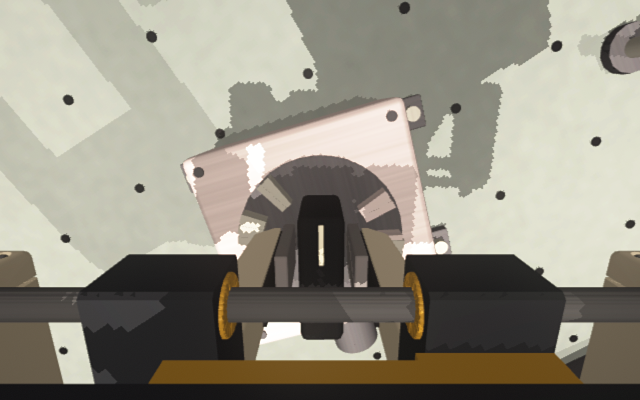

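The dial turns with the fingers: the bar is still upright in the picture at (321,265) while the housing has rotated. Both tabs are in. Carrying on.

Call:
{"method": "carry_out", "body": {"motion": [0, 0, 0, 0, 2, 0, -0.5, 0, 0, 0, 0, 2, 0, -0.5, 0, 0, 0, 0, 2, 0, -0.5, 0, 0, 0, 0, 2, 0, -0.5, 0, 0, 0, 0, 2, 0, -0.5]}}

```text
t: 9.85
tool_pos: [0.5894, 0.032, 0.0913]
orientation: [-1.49, 0.575, -0.579]
force: [0.6, 1.0, 0.3]
opening: 0.0408
```

```bash
python3 st.py
```

```text
t 9.9 pos [0.5894 0.032  0.0913] to-go tool mm [ 0.2  0.1 -0.7] yaw -42.43 tilt fix x,z deg [-0.18  0.09] F tool [-0.66  0.04  1.5 ] M world [ 0.132 -0.069  0.065] op 40.63 q [-0.033 -0.864]
```

Call:
{"method": "carry_out", "body": {"motion": [0, 0, 0.0002, 0, 2, 0, -0.5, 0, 0, 0, 0, 2, 0, -0.5, 0, 0, 0, 0, 2, 0, -0.5, 0, 0, 0, 0, 2, 0, -0.5, 0, 0, 0, 0, 2, 0, -0.5]}}

```text
t: 10.4
tool_pos: [0.5896, 0.0323, 0.0913]
orientation: [-1.448, 0.711, -0.715]
force: [0.4, 1.4, -1.1]
opening: 0.0403
```

```bash
python3 st.py
```

```text
t 10.45 pos [0.5896 0.0323 0.0913] to-go tool mm [ 0.3  0.1 -1. ] yaw -52.5 tilt fix x,z deg [-0.2   0.06] F tool [-0.98  0.67  1.52] M world [ 0.107 -0.026  0.079] op 40.68 q [-0.033 -0.688]
```

Call:
{"method": "carry_out", "body": {"motion": [0, 0, 0.0002, 0, 1, 0, -0.5, 0, 0, 0, 0, 1, 0, -0.5, 0, 0, 0, 0, 1, 0, -0.5, 0, 0, 0, 0, 1, 0, -0.5, 0, 0, 0, 0, 1, 0, -0.5]}}

```text
t: 10.95
tool_pos: [0.5897, 0.0324, 0.0913]
orientation: [-1.422, 0.782, -0.785]
force: [0.3, 1.7, -0.1]
opening: 0.0407
```

```bash
python3 st.py
```

```text
t 11.0 pos [0.5897 0.0324 0.0913] to-go tool mm [ 0.4  0.1 -1.1] yaw -57.69 tilt fix x,z deg [-0.19  0.05] F tool [-0.9  -0.01  1.08] M world [ 0.083 -0.011  0.03 ] op 40.62 q [-0.033 -0.597]
```

Call:
{"method": "carry_out", "body": {"motion": [0, 0, 0, 0, 0.6, 0, -0.5, 0, 0, 0, 0, 0.6, 0, -0.5, 0, 0, 0, 0, 0.6, 0, -0.5, 0, 0, 0, 0, 0.6, 0, -0.5, 0, 0, 0, 0, 0.6, 0, -0.5]}}

```text
t: 11.5
tool_pos: [0.5898, 0.0324, 0.0913]
orientation: [-1.405, 0.825, -0.829]
force: [1.8, 0.4, -0.8]
opening: 0.0403
```

```bash
python3 st.py
```

```text
t 11.55 pos [0.5898 0.0325 0.0913] to-go tool mm [ 0.5  0.1 -1.2] yaw -60.96 tilt fix x,z deg [-0.21  0.04] F tool [-1.85  0.55  0.28] M world [ 0.116 -0.023  0.044] op 40.46 q [-0.033 -0.54 ]
```

```bash
sed -i 's/^imaging.read_camera.*/print("Mz0",robot.read_state()["wrist_torque"][2].round(3)); imaging.read_camera("wrist")/' st.py
```

Call:
{"method": "carry_out", "body": {"motion": [0, 0, 0, 0, 0.6, 0, -0.5, 0, 0, 0, 0, 0.6, 0, -0.5, 0, 0, 0, 0, 0.6, 0, -0.5, 0, 0, 0, 0, 0.6, 0, -0.5, 0, 0, 0, 0, 0.6, 0, -0.5]}}

```text
t: 12.05
tool_pos: [0.5899, 0.0325, 0.0913]
orientation: [-1.386, 0.869, -0.873]
force: [1.3, 1.3, -1.4]
opening: 0.0409
```

```bash
python3 st.py
```

```text
Mz0 0.014
t 12.1 pos [0.5899 0.0325 0.0913] to-go tool mm [ 0.6  0.1 -1.3] yaw -64.24 tilt fix x,z deg [-0.22  0.03] F tool [-0.96  0.45  1.05] M world [ 0.138 -0.044  0.038] op 40.48 q [-0.033 -0.483]
```

Call:
{"method": "carry_out", "body": {"motion": [0, 0, 0, 0, 0.6, 0, -0.5, 0, 0, 0, 0, 0.6, 0, -0.5, 0, 0, 0, 0, 0.6, 0, -0.5, 0, 0, 0, 0, 0.6, 0, -0.5, 0, 0, 0, 0, 0.6, 0, -0.5]}}

```text
t: 12.6
tool_pos: [0.5899, 0.0326, 0.0913]
orientation: [-1.367, 0.912, -0.916]
force: [0.2, 1.5, -1.2]
opening: 0.0406
```

```bash
python3 st.py
```

```text
Mz0 0.588
t 12.65 pos [0.5899 0.0326 0.0913] to-go tool mm [ 0.7  0.1 -1.3] yaw -67.47 tilt fix x,z deg [-0.22  0.02] F tool [-0.7   0.53  1.51] M world [ 0.185 -0.073  0.569] op 40.82 q [-0.032 -0.426]
```

Call:
{"method": "carry_out", "body": {"motion": [0, 0, 0, 0, -0.4, 0, -0.5, 0, 0, 0, 0, 0, 0, -0.5, 0, 0, 0, 0, 0, 0, -0.5, 0, 0, 0, 0, 0, 0, -0.5, 0, 0, 0, 0, 0, 0, -0.5]}}

```text
t: 13.15
tool_pos: [0.5899, 0.0326, 0.0913]
orientation: [-1.37, 0.906, -0.911]
force: [1.4, 2.1, -1.5]
opening: 0.0405
```

```bash
python3 st.py
```

```text
Mz0 0.367
t 13.2 pos [0.5899 0.0326 0.0913] to-go tool mm [ 0.8  0.1 -1.3] yaw -67.02 tilt fix x,z deg [-0.22  0.02] F tool [-0.13 -0.86  1.39] M world [ 0.145 -0.073  0.343] op 40.73 q [-0.032 -0.434]
```

Call:
{"method": "carry_out", "body": {"motion": [0, 0, 0, 0, -0.4, 0, -0.5, 0, 0, 0, 0, 0, 0, -0.5, 0, 0, 0, 0, 0, 0, -0.5, 0, 0, 0, 0, 0, 0, -0.5, 0, 0, 0, 0, 0, 0, -0.5]}}

```text
t: 13.7
tool_pos: [0.5899, 0.0326, 0.0913]
orientation: [-1.372, 0.901, -0.905]
force: [0.6, 2.1, -1.5]
opening: 0.0405
```

```bash
python3 st.py
```

```text
Mz0 0.201
t 13.75 pos [0.5899 0.0326 0.0913] to-go tool mm [ 0.7  0.1 -1.3] yaw -66.61 tilt fix x,z deg [-0.23  0.02] F tool [-1.15  0.94  1.95] M world [ 0.207 -0.019  0.259] op 40.46 q [-0.032 -0.441]
```

Call:
{"method": "carry_out", "body": {"motion": [0, 0, 0, 0, -0.2, 0, -0.5, 0, 0, 0, 0, 0, 0, -0.5, 0, 0, 0, 0, 0, 0, -0.5, 0, 0, 0, 0, 0, 0, -0.5, 0, 0, 0, 0, 0, 0, -0.5]}}

```text
t: 14.25
tool_pos: [0.5899, 0.0326, 0.0913]
orientation: [-1.373, 0.898, -0.902]
force: [0.4, 1.8, 0.6]
opening: 0.0408
```

```bash
python3 st.py; python3 look.py 6
```

```text
Mz0 0.213
t 14.3 pos [0.5899 0.0326 0.0913] to-go tool mm [ 0.7  0.1 -1.3] yaw -66.41 tilt fix x,z deg [-0.23  0.01] F tool [-0.72 -0.48  2.03] M world [ 0.156 -0.03   0.094] op 40.78 q [-0.032 -0.445]
14.3 [0.58989118 0.03260194 0.09129204] yaw -66.41051418419576 down [ 0.00370499  0.00140992 -0.99999214] [-0.03249228 -0.44470449]
dial_grip 0.73 [321.2, 253.0] 7505 274 368 194 340
tab_a_face 0.69 [355.9, 259.4] 1136 346 367 223 286
selector 0.81 [34.3, 74.3] 12188 0 94 0 190
selector 0.68 [322.9, 198.3] 33558 176 468 59 356
```

View pics/w6.png

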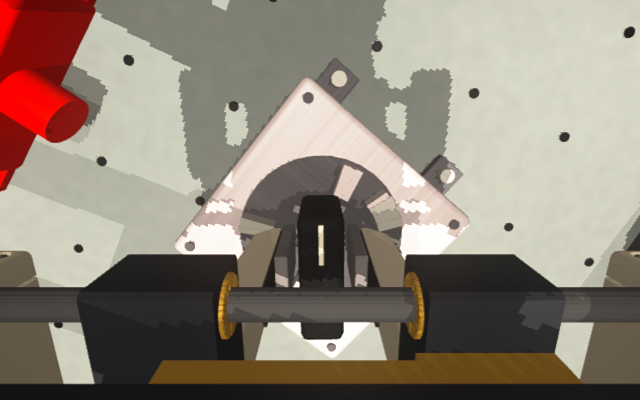

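Against the stop at about 50° with a 0.1–0.2 N m preload, and both tabs still in (opening 40.8 mm). Releasing now.

Call:
{"method": "carry_out", "body": {"motion": [0, 0, 0, 0, 0, 0, 0.3, 0, 0, 0, 0, 0, 0, 0.3, 0, 0, 0, 0, 0, 0, 0.3, 0, 0, 0, 0, 0, 0, 0.3, 0, 0, 0, 0, 0, 0, 0.3]}}

```text
t: 15.0
tool_pos: [0.5895, 0.0319, 0.0912]
orientation: [-1.374, 0.899, -0.903]
force: [-0.7, -0.7, 0.2]
opening: 0.0607
```

```bash
python3 st.py; python3 look.py 7;  python3 - <<'E'
from h import *
im=cv2.imread("pics/w7.png")
cv2.imwrite("pics/c7.png",cv2.resize(im[140:290,220:420],None,fx=4,fy=4,interpolation=cv2.INTER_CUBIC))
E
```

```text
Mz0 0.017
t 15.05 pos [0.5896 0.0319 0.0912] to-go tool mm [ 0.2  0.  -0.7] yaw -66.45 tilt fix x,z deg [-0.17  0.04] F tool [0.35 0.1  0.01] M world [-0.016  0.007 -0.012] op 60.29 q [-0.033 -0.444]
15.05 [0.58955793 0.03188172 0.09123266] yaw -66.45074321641107 down [ 2.93186627e-03  5.04431844e-04 -9.99995575e-01] [-0.03316887 -0.44437744]
dial_grip 0.59 [324.7, 255.3] 7586 261 381 193 339
tab_a_face 0.69 [367.1, 257.3] 1236 356 381 223 286
selector 0.83 [324.4, 198.4] 34724 176 470 58 356
selector 0.75 [35.6, 71.4] 12364 0 96 0 190
```

View pics/c7.png

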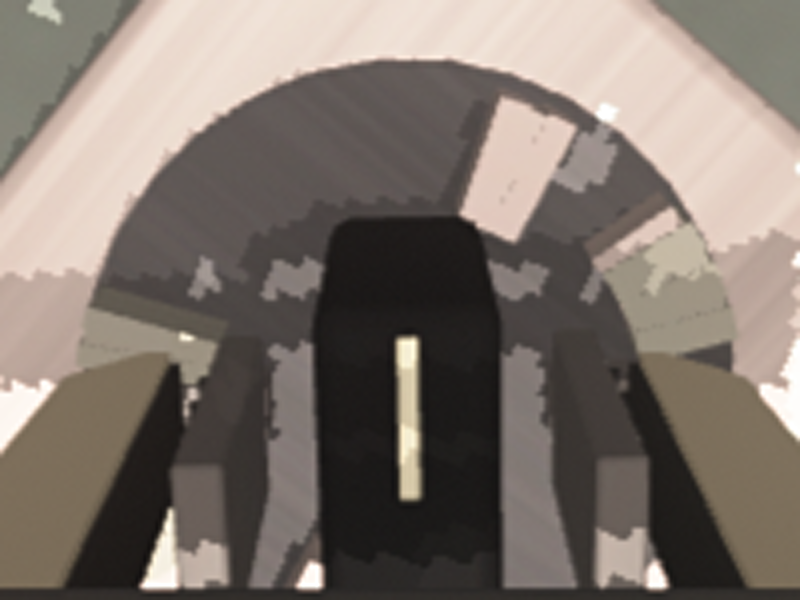

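The outer tab faces are now about 119 px apart at the same scale as before the pinch (119 px out, 94 px in), and they sit evenly about the white line. Both tabs have sprung out. Opening fully and backing away straight up.

Call:
{"method": "carry_out", "body": {"motion": [0, 0, 0, 0, 0, 0, 1, 0, 0, 0, 0, 0, 0, 1, 0, -0.005, 0, 0, 0, 0, 1, 0, -0.01, 0, 0, 0, 0, 1, 0, -0.015, 0, 0, 0, 0, 1]}}

```text
t: 15.75
tool_pos: [0.5877, 0.032, 0.1206]
orientation: [-1.376, 0.903, -0.9]
force: [0.8, -0.1, -0.0]
opening: 0.0918
```

Call:
{"method": "carry_out", "body": {"motion": [0, -0.02, 0, 0, 0, 0, 1, 0, -0.02, 0, 0, 0, 0, 1, 0, -0.02, 0, 0, 0, 0, 1, 0, -0.005, 0, 0, 0, 0, 1, 0, 0, 0, 0, 0, 0, 1]}}

```text
t: 16.25
tool_pos: [0.5903, 0.032, 0.1974]
orientation: [-1.371, 0.895, -0.906]
force: [0.4, 0.7, 0.3]
opening: 0.0927
```

```bash
python3 st.py; python3 look.py 8;  python3 - <<'E'
from h import *
im=cv2.imread("pics/w8.png")
cv2.imwrite("pics/c8.png",cv2.resize(im[120:270,220:420],None,fx=4,fy=4,interpolation=cv2.INTER_CUBIC))
cv2.imwrite("pics/scene8.png",imaging.read_camera("scene"))
E
```

```text
Mz0 0.006
t 16.3 pos [0.5904 0.032  0.1971] to-go tool mm [ -0.3 105.8  -2.3] yaw -66.44 tilt fix x,z deg [-0.42  0.15] F tool [ 0.24 -0.15  0.15] M world [-0.017  0.013 -0.005] op 93.03 q [-0.033 -0.444]
16.3 [0.59035494 0.0319923  0.19705561] yaw -66.43603569356556 down [ 7.83489275e-03  4.70900331e-04 -9.99969196e-01] [-0.03301417 -0.44438594]
dial_grip 0.78 [21.0, 44.8] 3280 0 50 0 87
dial_grip 0.72 [319.6, 199.3] 3331 277 361 160 244
tab_a_face 0.87 [348.2, 198.4] 572 342 361 180 222
tab_a_face 0.67 [23.2, 14.0] 1001 0 45 0 28
selector 0.77 [77.7, 65.5] 21701 0 175 0 165
selector 0.67 [321.8, 182.7] 20090 223 417 75 276
```

View pics/c8.png

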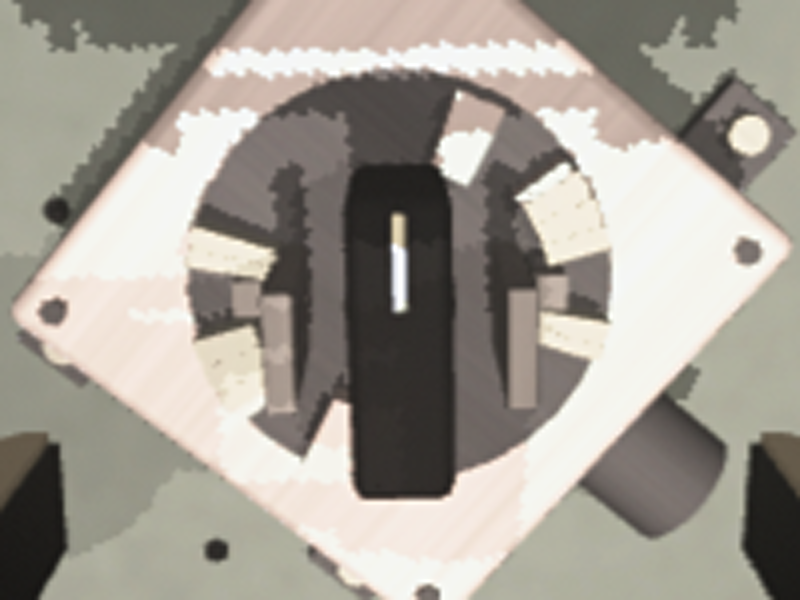

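View pics/scene8.png

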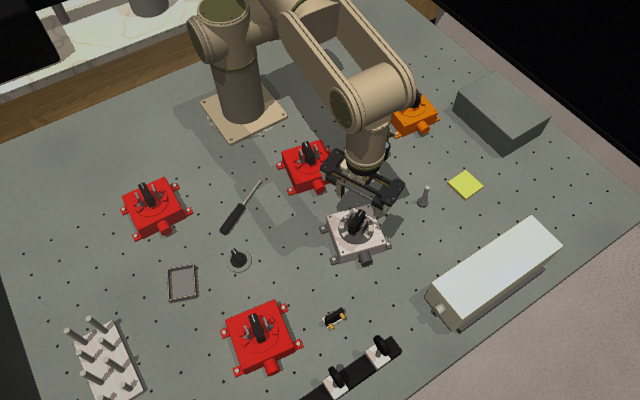

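The crop shows both tab feet, at crop (245,298) and (553,292), seated in their ring notches. The outer tab faces are 275 crop px apart, against 278 when out before the job from slightly lower. Nothing else has moved. Handing in.

```bash
python3 - <<'E'
from plant import robot
print(robot.read_state()["t"]); print(robot.close_job())
E
```

```text
16.55
the job is handed in; nothing more can be done
None
```

The dial is at its open stop with both tabs sprung out and locked, but I pushed harder on the stop than the task allows. The turning moment read about 0.57–0.59 N m when I met the stop, above the 0.35 N m limit. The stop rose more steeply than my 0.6° steps allowed for. I backed off straight away to about 0.1–0.2 N m and released there.

- **Pinch:** I picked the bare aluminium selector, ignoring the red and orange ones. I centred the fingers by touch at 3 N, so both tabs met at a 52.0 mm opening with almost no side force. A 12 N squeeze then took both tabs fully in, at about 41 mm.
- **Turn:** I turned the dial clockwise and met the stop at about 50° (0.87 rad). Side force stayed around 2 N or less.
- **Last checks:** After release, the tab spacing in the wrist picture matched the fully-out spacing from before the job. Both tab feet sit in their notches and the bar is centred. I did not tug the dial to test the lock.
- **Surroundings:** The scene picture shows the trim knob and the bystanders where they were, and the robot stands clear. I handed in at 16.55 s.

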